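Set the joint in a bird-tile frieze

TASK

Stand the small wooden spacer upright on the board in the one gap beside the loose bird tile that is wide enough for it, lying across the row and about centred on it, and let go of it. Then push the bird tile firmly along the row against the spacer, flat on the board and in line with the glued tiles, until tile, spacer and glued tile are closed up flush, and finish still holding it pressed there, with the fingers on the tile and off the spacer. Leave the tub, jar, wedge and spatula where they are.

Things in the scene. Friction and masses are not known exactly. Their poses are not given: they have to be found in the camera images.
- board: Fixed flat tan fibreboard on the black table, 420 (x) x 640 (y) x 12 mm thick; origin at the centre of its underside, so its top is 12 mm above the origin. The tile row runs along its y axis, with the row's centre line at board x = +40 mm. All other listed things stand on it.
- short_tile: Plain off-white ceramic tile glued to the board (immovable) at one end of the row, at the +y or the -y end: 56 (x, across the row) x 80 (y, along the row) x 16 mm high. Origin at the centre of its underside, axes parallel to the board's. Its centre is 107 mm along the row from the row's middle; the gap between it and the bird tile starts 15.5 to 18.5 mm wide (the wide gap).
- long_tile: Plain off-white ceramic tile glued to the board (immovable) at the other end of the row: 56 (x) x 104 (y, along the row) x 16 mm high; origin at the centre of its underside, axes parallel to the board's. The gap between it and the bird tile starts 3.5 to 6.5 mm wide (too narrow for the spacer).
- relief_tile: The bird tile: loose off-white ceramic tile between the glued ones, 56 (x, across the row) x 100 (y, along the row) x 16 mm high, with a bird in 3 mm relief on its top (within 22 mm of the centre across, 35 mm along). About 220 g. Origin at the centre of its underside, axes parallel to the board's. It slides on the board; its two long sides, 56 mm apart, stand free for gripping from above.
- spacer: Loose plain pale wooden block standing on edge on the board on the robot's side of the row: 60 (its x) x 10 (its y, the thickness) x 40 mm high, about 45 g. Origin at the centre of its underside. In the gap its x lies across the row.
- wedge: Bystander: pale wooden wedge lying on the board, 90 x 35 mm, sloping from 22 down to 3 mm high. Origin at the centre of its underside.
- tub: Bystander: clear plastic tub, 100 mm across the rim, 110 mm high. Origin at the centre of its underside.
- jar: Bystander: white jar with lid, 60 mm across, 70 mm high. Origin at the centre of its underside.
- knife: Bystander: hand spatula about 170 mm long lying on the board on the far side of the row; origin on its underside.

How it is judged:
By the outcome, as a careful person would: the job done as asked, in the order asked, and still so for the second after the job is handed in, while the arm keeps its last pose, push and grip.
It also fails if it takes over 48 s, if anything falls off the work surface, if the arm or the gripper's body presses on something with over 40 N, if the wrist force passes 120 N, or if a joint passes its speed limit or range.

ROBOT

A 6-joint arm with a two-finger parallel gripper is mounted at the origin on the work surface. World frame = base frame: x ahead of the robot, y to its left, z up, the work surface at z = 0. Lengths are in m, angles in degrees, forces in N, time in s.
With the tool pointing down it reaches from about 0.3 to 0.75 m from the base axis. Payload 8.5 kg.
Tool frame: the origin (TCP) lies on the centre line of the jaws, within the pads' length; the fingertips stand 11 mm ahead of it and the grasp point (between the pads) lies 8 mm behind it; z points along the fingers, y is the line along which they close (so a half turn about z gives the same grasp; the last joint's range is limited). The gripper opens to 85 mm and grips with 20 to 120 N. Pads are 22 mm wide; open, the fingers measure 114 mm over their backs; the gripper's body (76 mm by 85 mm) begins 54 mm behind the grasp point. The pads swing forward as they close: fully open they stand 13 mm farther back than shut.
Start: joints at [-12.336, 21.807, 74.336, -0, 83.858, -12.336], TCP at [0.55, 0, 0.242] pointing down, gripper open.
Joint ranges: [-178.18, 178.18], [-50.72, 133.34], [12.68, 142.11], [-81.47, 261.47], [9.98, 163.14], [-165.26, 165.26]. Speed limits (degrees/s): [136.94, 136.94, 180, 180, 180, 180].

INTERFACE

Orientations are given as a 3x3 rotation matrix whose columns are the frame's x, y, z axes.
In Python, from rig import env, get_image gives the robot as it stands (env), with the cameras as plain functions.
- The arm moves only by the tool drive_effector, called after "Request:" as a command line: name --argument value ..., lists and objects as JSON in quotes. Schema: {"type":"object","properties":{"rows":{"type":"array","items":{"type":"array","items":{"type":"array","items":{"type":"number"},"minItems":5,"maxItems":5},"minItems":1,"maxItems":10},"minItems":1,"maxItems":1},"grip_force":{"type":"number"},"only":{"type":"string"},"quiet":{"type":"boolean"},"lines":{"type":"string"}},"required":["rows"],"additionalProperties":false}. rows is a list that holds a single list of rows (three levels of brackets), with 1 to 10 rows, each of 5 numbers: dx, dy, dz in shares of 250 mm (1.0 is 250 mm), then a turn about the tool's z in fractions of the full range, 1 being 180 degrees, then the finger opening in m; each row shifts and turns the commanded pose from where the row before left it, along the tool's axes as they then stand; what a row does not reach is not made up. A row lasts 1/10 s, in which the tool goes at most 0.05 m and 8.59 degrees, less where a joint would pass 70% of its speed; a pose out of reach is approached as far as the arm can. The fingers move at their own pace and stop on an object; grip_force is the grip in N (left out, the last holds). Time passes only in rows, so rows that do not move let the fingers close. The tool returns the time, the measured TCP pose, the force, the opening and the grip force at its end. only (a regular expression) keeps the lines of the reply that match it, lines (a string "A,B") keeps lines A to B, and quiet returns only ok. Input that does not fit is refused with a message, and nothing moves.
- env.observe(): the state, without advancing time (a new reading comes with each control period).
- get_image(name): name is "scene" or "side" or "wrist"; returns a dict with "pixels" (420x560x3 uint8, red, green, blue), "K" (3x3 intrinsics, pixels), "extrinsics" (4x4, takes a point from world to camera coordinates). Camera axes: x right, y down, z forward; pixel columns grow to the right and rows downward; lengths in m; the calibration is good to about 2 mm. The wrist camera is an equidistant fisheye: a pixel r from the principal point sees the ray r / f radians off the axis. A picture is of the moment at which its call begins. There is no depth.
- env.close_job(): hands the job in; it is judged then, once.
The state is a dict: "time_s": time; "q": joint angles; "qvel": joint speeds; "joint_efforts": joint torques, N m; "position": TCP position; "tool_rot": TCP orientation; "ft_force": force on the tool from outside, world axes, zero at the start; "wrist_torque": the same for the moment, N m; "grip_width": finger opening in m; "gripper_force": force on a finger pad.
Only numpy, scipy, OpenCV 4.12 (cv2) and the standard library are available. Lean on these libraries where they do the work, as an engineer would, in place of code of your own. Each camera call takes 0.05 s, during which the arm holds its last target. There are 200 camera calls.

## Working session

There is one attempt and no reset: what is moved stays moved. The work goes in short steps, Python scripts to look and compute and a tool call to move; the robot and the scene stay as the last step left them, time stands still between calls to the robot, and variables do not carry over. Pictures are saved under pics/ and viewed, at most 13 in all, crops included, and the job is handed in when it is done.

```bash
ls; mkdir -p pics; python3 - <<'E'
from rig import env, get_image
import cv2
for n in("scene","side","wrist"):
    d=get_image(n); cv2.imwrite(f"pics/{n}0.png",d["pixels"][:,:,::-1]); print(n,d["K"],d["extrinsics"])
o=env.observe();print(o["position"],o["tool_rot"],o["grip_width"])
E
```

```text
pics
rig.py
scene [[478.7605641    0.         275.68683384]
 [  0.         478.7605641  208.13068727]
 [  0.           0.           1.        ]] [[ 0.61223306  0.79049617 -0.01692571 -0.40097169]
 [ 0.57241494 -0.45789499 -0.68020094 -0.2883222 ]
 [-0.54544643  0.40675298 -0.73283027  1.36959442]
 [ 0.          0.          0.          1.        ]]
side [[474.74637646   0.         279.70464956]
 [  0.         474.74637646 209.25815898]
 [  0.           0.           1.        ]] [[-0.94364398 -0.33060223 -0.01543423  0.5881987 ]
 [-0.23273873  0.69602153 -0.67925452  0.16701574]
 [ 0.23530562 -0.6373823  -0.73374047  0.79879113]
 [ 0.          0.          0.          1.        ]]
wrist [[325.1922621    0.         281.39581079]
 [  0.         325.1922621  208.77425804]
 [  0.           0.           1.        ]] [[ 9.99998367e-01  6.37471806e-04 -1.69130981e-03 -5.49541492e-01]
 [ 1.12667565e-03 -9.51544934e-01  3.07507673e-01 -3.96715680e-02]
 [-1.41332981e-03 -3.07509076e-01 -9.51544098e-01  3.80988517e-01]
 [ 0.00000000e+00  0.00000000e+00  0.00000000e+00  1.00000000e+00]]
[5.49799517e-01 4.12238897e-05 2.41895888e-01] [[-2.06231690e-06  9.99999495e-01 -1.00462170e-03]
 [ 9.99999977e-01  2.27809663e-06  2.14785949e-04]
 [ 2.14788129e-04 -1.00462123e-03 -9.99999472e-01]] 0.08561692499290452
```

View pics/scene0.png

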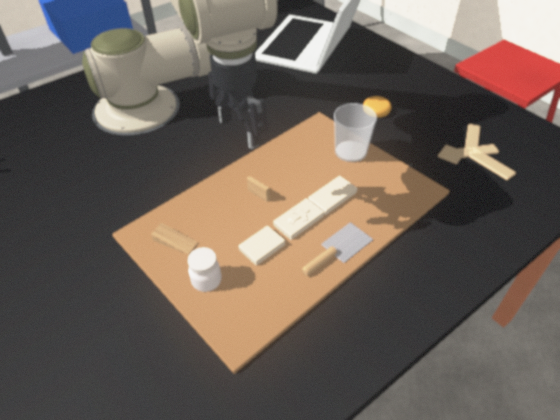

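View pics/side0.png

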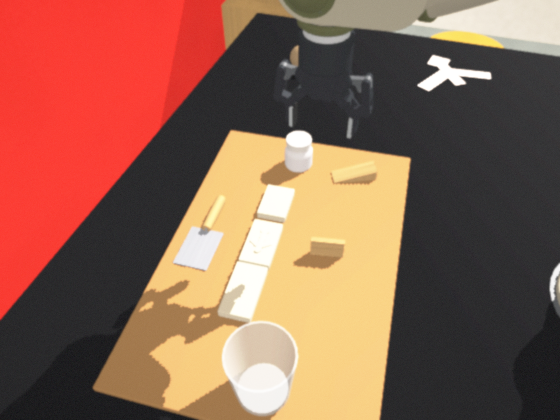

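View pics/wrist0.png

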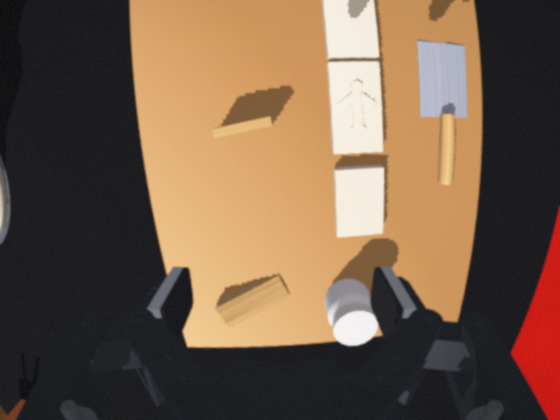

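The wrist view has the row at right running up the image (+y is up). The short tile is at (358,200), the bird tile at (356,105) and the long tile at (352,28). The wide gap is at row ~160. The spacer top runs (213,133)–(271,122), the jar is at (352,315), and the wedge at (252,300).

```bash
cat > h.py <<'E'
import numpy as np, cv2
from rig import env, get_image
def rays(d,uv,fish):
    uv=np.asarray(uv,float).reshape(-1,2); K=d["K"]; E=d["extrinsics"]
    p=(uv-[K[0,2],K[1,2]])/[K[0,0],K[1,1]]
    if fish:
        r=np.linalg.norm(p,axis=1)+1e-12
        v=np.c_[p*(np.sin(r)/r)[:,None],np.cos(r)]
    else: v=np.c_[p,np.ones(len(p))]
    R=E[:3,:3]; return -R.T@E[:3,3], v@R
def toplane(d,uv,z,fish=True):
    c,v=rays(d,uv,fish); return (c+v*((z-c[2])/v[:,2])[:,None])[:,:2]
def blobs(d,mask,z,amin=300,fish=True):
    cs,_=cv2.findContours(mask.astype(np.uint8),cv2.RETR_EXTERNAL,cv2.CHAIN_APPROX_NONE)
    for c in cs:
        if cv2.contourArea(c)<amin: continue
        P=toplane(d,c[:,0],z,fish)*1000
        r=cv2.minAreaRect(P.astype(np.float32))
        print("px",c[:,0].mean(0).round(),"mm ctr",np.round(r[0],1),"size",np.round(r[1],1),"ang",round(r[2],2))
E
python3 - <<'E'
from h import *
d=get_image("wrist"); im=d["pixels"]; hsv=cv2.cvtColor(im,cv2.COLOR_RGB2HSV)
print("cam",rays(d,[[281,208]],True)[0])
white=(hsv[...,1]<75)&(hsv[...,2]>150)
blobs(d,white,.028)
print([hsv[y,x] for x,y in((242,127),(225,131),(260,124),(242,150),(200,180),(355,190),(245,105))])
pale=(hsv[...,1]<140)&(hsv[...,2]>170)&(hsv[...,1]>60)
blobs(d,pale,.052,100)
E
```

```text
cam [0.55013792 0.07975527 0.37388016]
px [348. 313.] mm ctr [ 640.9 -182. ] size [ 62.2 111.6] ang 24.56
px [359. 200.] mm ctr [638.1 -24.1] size [58.4 81.4] ang 3.66
px [355. 106.] mm ctr [629.1  82.6] size [ 58.5 100.8] ang 4.32
px [442.  81.] mm ctr [732.  122.3] size [64.  87.4] ang 3.61
px [350.  29.] mm ctr [623.1 168.4] size [58.6 67.2] ang 4.78
[array([ 18, 116, 230], dtype=uint8), array([ 18, 117, 231], dtype=uint8), array([ 18, 116, 229], dtype=uint8), array([ 16, 128, 222], dtype=uint8), array([ 16, 120, 228], dtype=uint8), array([ 19,  23, 246], dtype=uint8), array([ 15, 134, 122], dtype=uint8)]
px [353. 143.] mm ctr [591.3   8.4] size [371.7 426.5] ang 4.46
```

```bash
python3 - <<'E'
from h import *
d=get_image("wrist"); im=d["pixels"]
cv2.imwrite("pics/sp.png",cv2.resize(im[70:180,190:400,::-1],None,fx=3.8,fy=3.8,interpolation=cv2.INTER_CUBIC))
print(toplane(d,[[213,130],[271,119],[214,137],[272,126]],.052))
E
```

```text
[[0.4815549  0.05815195]
 [0.53957841 0.06798537]
 [0.48235277 0.05104501]
 [0.54053499 0.061032  ]]
```

View pics/sp.png

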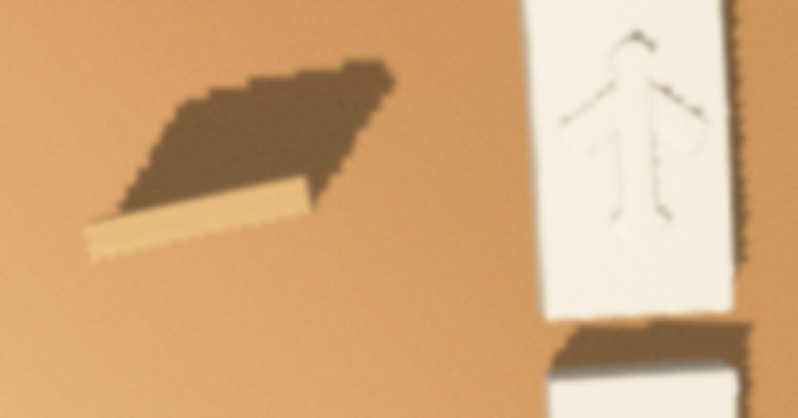

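The crop shows the spacer top's corners at about (85,228), (305,176), (313,208) and (93,262). The wide gap lies between the bird tile's edge at row ~315 and the short tile's at ~370.

```bash
python3 - <<'E'
from h import *
d=get_image("wrist")
P=toplane(d,np.array([[85,228],[305,176],[313,208],[93,262]])/3.8+[190,70],.052)*1000
print(P,cv2.minAreaRect(P.astype(np.float32)))
G=toplane(d,np.array([[546,319],[733,308],[548,378],[738,367]])/3.8+[190,70],.028)*1000
print(G)
E
```

```text
[[480.96755559  58.15214165]
 [538.93987633  70.63196194]
 [540.97474811  62.264445  ]
 [482.83419778  49.03515608]] ((510.87237548828125, 60.185821533203125), (59.62663269042969, 9.30390739440918), 12.818819999694824)
[[606.24450096  30.09124413]
 [661.72921822  34.85700447]
 [607.43311124  12.96289047]
 [664.47058126  17.42082998]]
```

The rows are not in the units I measure in: shifts go in shares of 250 mm and turns go in shares of 180 degrees. I convert before sending: 0.03 m is 0.12, -0.02 m is -0.08, 8.59 degrees is 0.0477.

Request:
drive_effector --rows '[[[0.12, -0.08, 0.12, 0, 0.05], [0.12, -0.076, 0.12, 0, 0.05], [0, 0, 0.08, 0.0477, 0.05], [0, 0, 0, 0.0477, 0.05], [0, 0, 0, 0.0477, 0.05], [0, 0, 0, 0.0477, 0.05], [0, 0, 0, 0.0477, 0.05], [0, 0, 0, 0.0477, 0.05], [0, 0, 0, 0.0477, 0.05], [0, 0, 0, 0.0477, 0.05]]]' --grip_force 30

```text
time_s: 1.3
position: [0.511, 0.06, 0.1623]
tool_rot: [[0.934, 0.357, -0.0], [0.357, -0.934, 0.0], [-0.0, -0.0, -1.0]]
ft_force: [0.2, 0.1, 0.2]
grip_width: 0.0501
gripper_force: 0.0
```

Request:
drive_effector --rows '[[[0, 0, 0, 0.0477, 0.05], [0, 0, 0, 0, 0.05]]]'

```text
time_s: 1.5
position: [0.511, 0.06, 0.1623]
tool_rot: [[0.976, 0.218, -0.0], [0.218, -0.976, 0.0], [-0.0, -0.0, -1.0]]
ft_force: [0.6, -0.3, 0.4]
grip_width: 0.0499
gripper_force: 0.0
```

```bash
python3 - <<'E'
from h import *
d=get_image("wrist"); cv2.imwrite("pics/w1.png",d["pixels"][:,:,::-1]); o=env.observe(); print(o["position"],o["tool_rot"].round(3),rays(d,[[281,208]],True)[0])
E
```

```text
[0.51096688 0.05999779 0.16230043] [[ 0.975  0.223 -0.   ]
 [ 0.223 -0.975  0.   ]
 [-0.    -0.    -1.   ]] [0.58812766 0.07811609 0.29429507]
```

View pics/w1.png

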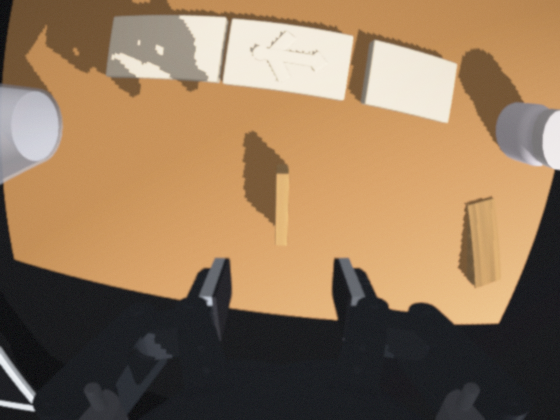

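The spacer is a vertical strip from (275,174) to (288,246), midway between the fingers at about columns 228 and 335. The wide gap is at about (357,75).

```bash
python3 - <<'E'
from h import *
d=get_image("wrist"); hsv=cv2.cvtColor(d["pixels"],cv2.COLOR_RGB2HSV).astype(int)
for r in (180,190,200,215,230,240): print(r,[tuple(hsv[r,c]) [1:] for c in range(270,294,2)])
print(toplane(d,[[281.5,246],[281.5,200],[281.5,185],[281.5,174]],.052)*1000)
print(toplane(d,[[281.5,174]],.012)*1000)
white=(hsv[...,1]<75)&(hsv[...,2]>110); blobs(d,white,.028)
cv2.imwrite("pics/gap.png",cv2.resize(d["pixels"][0:140,210:470,::-1],None,fx=3,fy=3,interpolation=cv2.INTER_CUBIC))
E
```

```text
180 [(np.int64(134), np.int64(120)), (np.int64(135), np.int64(121)), (np.int64(136), np.int64(124)), (np.int64(124), np.int64(173)), (np.int64(118), np.int64(225)), (np.int64(117), np.int64(224)), (np.int64(120), np.int64(224)), (np.int64(119), np.int64(225)), (np.int64(118), np.int64(227)), (np.int64(123), np.int64(222)), (np.int64(132), np.int64(211)), (np.int64(133), np.int64(214))]
190 [(np.int64(139), np.int64(121)), (np.int64(133), np.int64(121)), (np.int64(137), np.int64(125)), (np.int64(122), np.int64(184)), (np.int64(118), np.int64(227)), (np.int64(117), np.int64(226)), (np.int64(119), np.int64(225)), (np.int64(118), np.int64(227)), (np.int64(119), np.int64(228)), (np.int64(122), np.int64(227)), (np.int64(130), np.int64(217)), (np.int64(132), np.int64(215))]
200 [(np.int64(137), np.int64(119)), (np.int64(138), np.int64(122)), (np.int64(133), np.int64(125)), (np.int64(123), np.int64(191)), (np.int64(116), np.int64(226)), (np.int64(118), np.int64(225)), (np.int64(117), np.int64(226)), (np.int64(118), np.int64(226)), (np.int64(118), np.int64(227)), (np.int64(126), np.int64(221)
[... 1192 characters left out ...]
64(221)), (np.int64(129), np.int64(220))]
[[480.43036032  53.69212583]
 [518.57223939  62.44130019]
 [530.25873744  65.12177069]
 [538.65965288  67.04857109]]
[[530.50636145  65.16324805]]
px [ 15. 387.] mm ctr [ 43.4 458.9] size [ 83.5 245.6] ang 67.63
px [351. 279.] mm ctr [448.6 -23. ] size [56.  11.7] ang 31.64
px [212. 280.] mm ctr [417.4 108.8] size [13.  57.5] ang 85.75
px [532. 136.] mm ctr [ 637.8 -172.6] size [ 65.3 106.4] ang 10.35
px [ 24. 129.] mm ctr [522.1 330.3] size [110.6  99.3] ang 3.53
px [409.  82.] mm ctr [638.6 -22.9] size [57.  83.2] ang 4.63
px [288.  58.] mm ctr [629.5  82.5] size [ 57.  100.3] ang 4.47
px [168.  47.] mm ctr [621.9 187.2] size [ 57.  106.7] ang 4.74
```

View pics/gap.png

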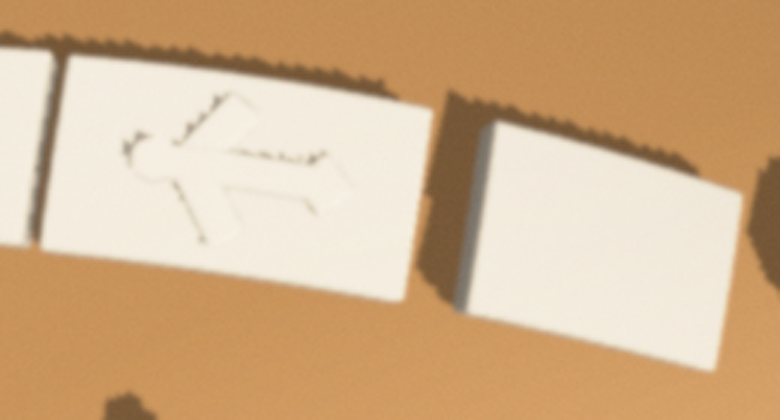

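The crop shows the wide gap between the bird tile edge (432,108)–(404,300) and the short tile's top edge (493,122)–(468,312). It measures about 17 mm, centred near (634.6, 24.1) mm, with the row at ~4.6°. Grasping the spacer now.

Converted, 0.04 m is 0.16, 0.0393 m is 0.1572.

Request:
drive_effector --rows '[[[-0.004, 0, 0.16, 0, 0.05], [0, 0, 0.16, 0, 0.05], [0, 0, 0.1572, 0, 0.05], [0, 0, 0, 0, 0.05]]]' --grip_force 30

```text
time_s: 2.0
position: [0.5076, 0.0599, 0.0394]
tool_rot: [[0.975, 0.222, -0.009], [0.222, -0.975, 0.001], [-0.008, -0.003, -1.0]]
ft_force: [0.0, -0.4, 0.5]
grip_width: 0.05
gripper_force: 0.0
```

Request:
drive_effector --rows '[[[0, 0, 0, 0, 0], [0, 0, 0, 0, 0], [0, 0, 0, 0, 0], [0, 0, 0, 0, 0], [0, 0, 0, 0, 0], [0, 0, 0, 0, 0]]]' --grip_force 30

```text
time_s: 2.6
position: [0.511, 0.0597, 0.045]
tool_rot: [[0.975, 0.22, 0.004], [0.22, -0.975, -0.0], [0.004, 0.001, -1.0]]
ft_force: [-2.0, -0.3, 8.3]
grip_width: 0.0094
gripper_force: 31.2
```

Request:
drive_effector --rows '[[[0, 0, -0.12, 0, 0], [0, 0, -0.12, 0, 0], [0, 0, 0, 0, 0]]]'

```text
time_s: 2.9
position: [0.5119, 0.0597, 0.1073]
tool_rot: [[0.975, 0.22, 0.008], [0.22, -0.975, -0.001], [0.008, 0.003, -1.0]]
ft_force: [0.4, -0.6, -0.7]
grip_width: 0.0094
gripper_force: 30.0
```

Converted, 0.0315 m is 0.126, 0.0114 m is 0.0456, 8.2 degrees is 0.0456.

Request:
drive_effector --rows '[[[0, 0, 0, 0.0456, 0], [0.12, 0.0456, 0, 0, 0], [0.12, 0.0456, 0, 0, 0], [0.12, 0.0456, 0, 0, 0], [0.126, 0.0456, 0, 0, 0], [0, 0, 0, 0, 0], [0, 0, 0, 0, 0], [0, 0, 0, 0, 0]]]'

```text
time_s: 3.7
position: [0.6338, 0.0242, 0.103]
tool_rot: [[0.997, 0.079, -0.001], [0.079, -0.997, 0.0], [-0.001, -0.0, -1.0]]
ft_force: [-1.0, -0.9, -0.5]
grip_width: 0.0093
gripper_force: 30.0
```

```bash
python3 - <<'E'
from h import *
d=get_image("wrist"); cv2.imwrite("pics/w2.png",cv2.resize(d["pixels"][100:400,80:480,::-1],None,fx=2,fy=2,interpolation=cv2.INTER_CUBIC)); o=env.observe(); print(o["position"],o["tool_rot"].round(4))
E
```

```text
[0.63384263 0.02426184 0.10316478] [[ 9.969e-01  7.880e-02 -6.000e-04]
 [ 7.880e-02 -9.969e-01  1.000e-04]
 [-6.000e-04 -2.000e-04 -1.000e+00]]
```

View pics/w2.png

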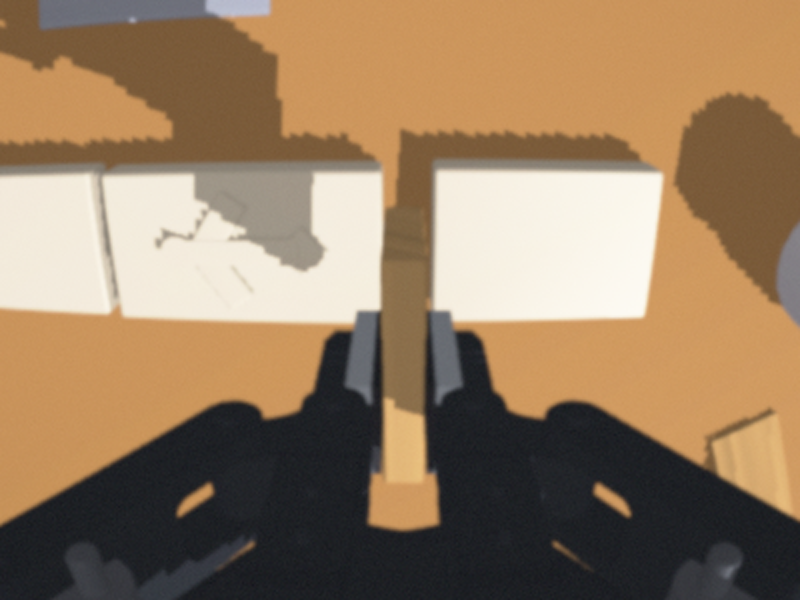

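The gap lies between columns 382 and 434 of the crop, and the held spacer is at columns 383–427. Now I'll measure the gap from those edges.

```bash
python3 - <<'E'
from h import *
d=get_image("wrist"); o=env.observe(); R=np.array(o["tool_rot"])[:2,:2]; p=np.array(o["position"])[:2]
f=lambda a,z:((toplane(d,np.array(a)/2+[80,100],z)-p)@R*1000).round(1)
print(o["position"]); print("gap tool xy\n",f([[381,173],[382,322],[435,170],[433,320]],.028))
print("tile y- corners/front edge",f([[104,175],[122,317],[660,172],[646,318]],.028))
# spacer top-edge and bottom of its far end in tool coords (held: bottom z=pz-.031, top=pz+.009)
pz=o["position"][2]
print("sp bottom",f([[387,208],[424,208]],pz-.031),"top",f([[384,483],[426,483],[382,256],[427,256]],pz+.009))
E
```

```text
[0.63396683 0.02419039 0.10329307]
gap tool xy
 [[ 27.2  -8. ]
 [-27.3  -8.3]
 [ 28.3   9.7]
 [-26.5   9.9]]
tile y- corners/front edge [[  27.6 -106.4]
 [ -28.  -107.7]
 [  28.5   88. ]
 [ -27.6   90.2]]
sp bottom [[28.9 -5. ]
 [28.9  4.7]] top [[-29.1  -5.4]
 [-29.1   4.8]
 [ 31.   -5.1]
 [ 31.    4. ]]
```

Converted, 0.02 m is 0.08, 0.0008 m is 0.0032.

Request:
drive_effector --rows '[[[0, 0.0032, 0.08, 0, 0], [0, 0, 0.06, 0, 0], [0, 0, 0.04, 0, 0], [0, 0, 0.032, 0, 0], [0, 0, 0.012, 0, 0], [0, 0, 0, 0, 0], [0, 0, 0, 0, 0]]]'

```text
time_s: 4.5
position: [0.6351, 0.023, 0.0476]
tool_rot: [[0.997, 0.078, 0.001], [0.078, -0.997, -0.0], [0.001, 0.0, -1.0]]
ft_force: [-1.0, 0.3, 0.4]
grip_width: 0.0091
gripper_force: 30.0
```

Request:
drive_effector --rows '[[[0, 0, 0.006, 0, 0], [0, 0, 0, 0, 0], [0, 0, 0, 0, 0]]]'

```text
time_s: 4.8
position: [0.6348, 0.0231, 0.0457]
tool_rot: [[0.997, 0.078, 0.0], [0.078, -0.997, 0.0], [0.0, 0.0, -1.0]]
ft_force: [-0.5, -0.4, 0.4]
grip_width: 0.0094
gripper_force: 30.0
```

Request:
drive_effector --rows '[[[0, 0, 0.006, 0, 0], [0, 0, 0, 0, 0], [0, 0, 0, 0, 0]]]'

```text
time_s: 5.1
position: [0.6349, 0.023, 0.045]
tool_rot: [[0.997, 0.078, 0.001], [0.078, -0.997, -0.0], [0.001, 0.0, -1.0]]
ft_force: [-2.9, 0.1, 6.7]
grip_width: 0.0092
gripper_force: 31.0
```

Request:
drive_effector --rows '[[[0, 0, 0.004, 0, 0], [0, 0, 0, 0, 0], [0, 0, 0, 0, 0]]]'

```text
time_s: 5.4
position: [0.6349, 0.023, 0.045]
tool_rot: [[0.997, 0.078, 0.001], [0.078, -0.997, -0.0], [0.001, 0.001, -1.0]]
ft_force: [-5.5, 0.4, 13.6]
grip_width: 0.0093
gripper_force: 31.9
```

Converted, -0.0017 m is -0.0068.

Request:
drive_effector --rows '[[[0, 0, -0.0068, 0, 0], [0, 0, 0, 0, 0], [0, 0, 0, 0, 0.025], [0, 0, 0, 0, 0.025], [0, 0, 0, 0, 0.025], [0, 0, 0, 0, 0.025]]]'

```text
time_s: 6.0
position: [0.6347, 0.023, 0.0445]
tool_rot: [[0.997, 0.078, -0.0], [0.078, -0.997, 0.0], [-0.0, -0.0, -1.0]]
ft_force: [0.0, -1.3, -0.1]
grip_width: 0.0249
gripper_force: 0.0
```

Request:
drive_effector --rows '[[[0, 0, -0.04, 0, 0.025], [0, 0, -0.08, 0, 0.025], [0, 0, -0.12, 0, 0.025], [0, 0, -0.12, 0, 0.03], [0, 0, 0, 0, 0.03], [0, 0, 0, 0, 0.03]]]'

```text
time_s: 6.6
position: [0.6348, 0.0231, 0.1355]
tool_rot: [[0.997, 0.078, 0.001], [0.078, -0.997, -0.0], [0.001, 0.0, -1.0]]
ft_force: [-0.1, 0.3, 0.4]
grip_width: 0.03
gripper_force: 0.0
```

```bash
python3 - <<'E'
from h import *
d=get_image("wrist"); cv2.imwrite("pics/w3.png",cv2.resize(d["pixels"][100:400,80:480,::-1],None,fx=2,fy=2,interpolation=cv2.INTER_CUBIC)); o=env.observe(); print(o["position"],o["tool_rot"].round(4))
E
```

```text
[0.63439761 0.02309919 0.1344392 ] [[ 9.969e-01  7.830e-02 -8.000e-04]
 [ 7.830e-02 -9.969e-01  1.000e-04]
 [-8.000e-04 -2.000e-04 -1.000e+00]]
```

View pics/w3.png

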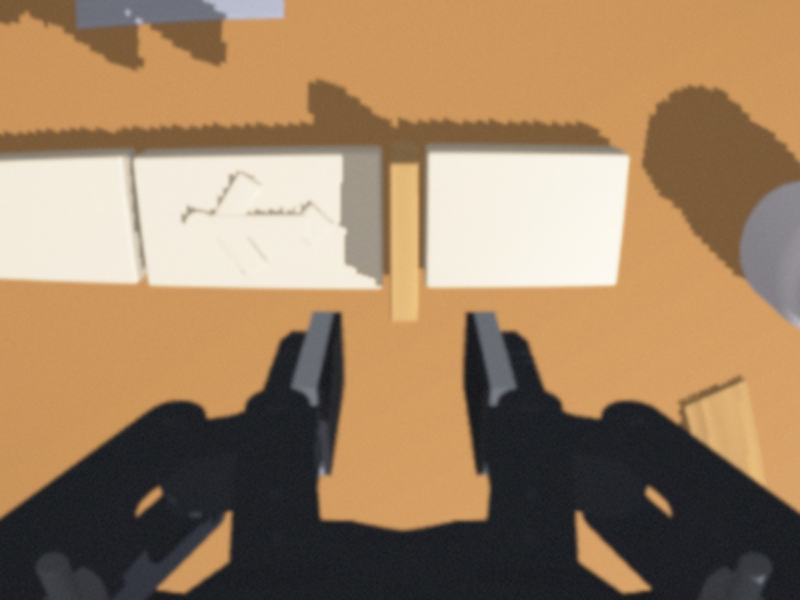

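The spacer stands upright in the gap, with its top from (390,163) to (418,321) and clearance on both sides. Next I'll measure everything in tool axes.

```bash
python3 - <<'E'
from h import *
d=get_image("wrist"); o=env.observe(); R=np.array(o["tool_rot"])[:2,:2]; p=np.array(o["position"])[:2]
def f(a,z):
    w=toplane(d,np.array(a)/2+[80,100],z); return np.c_[((w-p)@R),w].round(4)*1000
print("spacer",f([[390,163],[420,163],[418,321],[391,321]],.052))
print("bird",f([[135,155],[382,152],[149,284],[382,288]],.028))
print("short",f([[428,152],[629,154],[429,286],[616,285]],.028))
print("long",f([[128,156],[138,282]],.028))
E
```

```text
spacer [[ 29.2  -5.1 662.9  30.5]
 [ 29.2   5.  663.7  20.4]
 [-30.3   4.8 604.4  15.9]
 [-30.3  -5.1 603.6  25.8]]
bird [[  28.  -107.1  653.8  132.1]
 [  27.8   -8.6  661.3   33.8]
 [ -27.6 -108.   598.3  128.6]
 [ -27.7   -9.1  605.9   30. ]]
short [[ 27.8   8.6 662.7  16.7]
 [ 28.1  87.4 669.1 -61.9]
 [-26.8   9.7 608.3  11.3]
 [-27.4  87.9 613.8 -66.7]]
long [[  27.7 -110.3  653.2  135.2]
 [ -26.8 -113.1  598.7  133.7]]
```

Converted, -0.03 m is -0.12, -0.0284 m is -0.1136, -8.5 degrees is -0.0472.

Request:
drive_effector --rows '[[[0, -0.12, 0, 0, 0.085], [0, -0.1136, 0, 0, 0.085], [0, 0, 0, -0.0472, 0.085], [0, 0, 0, -0.0472, 0.085], [0, 0, 0, -0.0472, 0.085], [0, 0, 0, -0.0472, 0.085], [0, 0, 0, -0.0472, 0.085], [0, 0, 0, -0.0472, 0.085], [0, 0, 0, -0.0472, 0.085], [0, 0, 0, -0.0472, 0.085]]]'

```text
time_s: 7.7
position: [0.6297, 0.0813, 0.1334]
tool_rot: [[0.295, 0.955, -0.003], [0.955, -0.295, 0.0], [-0.001, -0.002, -1.0]]
ft_force: [0.2, 0.9, 0.9]
grip_width: 0.0849
gripper_force: 0.0
```

Request:
drive_effector --rows '[[[0, 0, 0, -0.0472, 0.085], [0, 0, 0, -0.0472, 0.085], [0, 0, 0.04, -0.0278, 0.085], [0, 0, 0.04, 0, 0.085], [0, 0, 0, 0, 0.085], [0, 0, 0, 0, 0.085], [0, 0, 0, 0, 0.085]]]'

```text
time_s: 8.4
position: [0.6303, 0.0812, 0.1149]
tool_rot: [[-0.077, 0.997, 0.0], [0.997, 0.077, -0.0], [-0.0, 0.0, -1.0]]
ft_force: [0.2, -0.4, 0.3]
grip_width: 0.0848
gripper_force: 0.0
```

```bash
python3 - <<'E'
from h import *
d=get_image("wrist"); cv2.imwrite("pics/w4.png",cv2.resize(d["pixels"][0:420,80:480,::-1],None,fx=1.4,fy=1.4,interpolation=cv2.INTER_CUBIC)); o=env.observe(); print(o["position"],o["tool_rot"].round(4),o["q"])
E
```

```text
[0.63036122 0.0812357  0.11505887] [[-7.75e-02  9.97e-01  6.00e-04]
 [ 9.97e-01  7.75e-02 -1.00e-04]
 [-1.00e-04  6.00e-04 -1.00e+00]] [-3.30995824e+00  3.64229378e+01  7.05130285e+01 -1.04791119e-03
  7.30317181e+01 -7.75318600e+00]
```

View pics/w4.png

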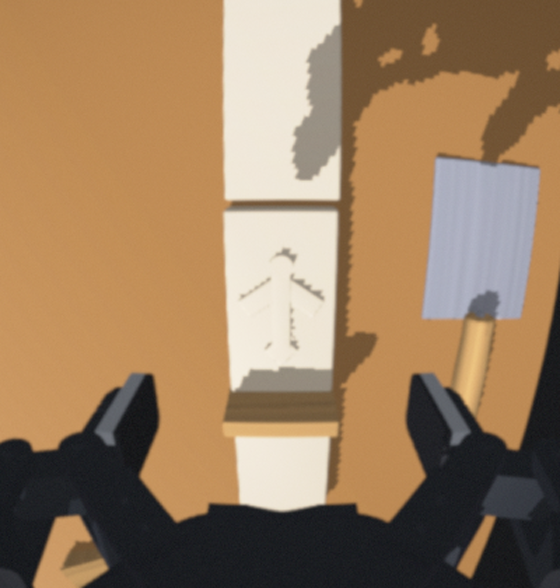

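The bird tile is at columns 224–338, rows 210–390, centred between the fingers (~132 and ~432). The spacer is at rows 393–436. The spatula handle, at about (470,330–410), is close to the far finger, so I'll measure it.

```bash
python3 - <<'E'
from h import *
d=get_image("wrist"); o=env.observe(); R=np.array(o["tool_rot"])[:2,:2]; p=np.array(o["position"])[:2]
f=lambda a,z:((toplane(d,np.array(a)/1.4+[80,0],z)-p)@R*1000).round(1)
print("tile corners",f([[224,211],[338,210],[231,391],[331,391]],.028))
print("long edge",f([[224,60],[341,60],[225,199],[340,199]],.028))
print("knife handle left edge/end",f([[465,320],[455,400],[488,400]],.02))
print("blade left",f([[437,157],[423,318]],.014))
E
```

```text
tile corners [[ 50.3 -27.9]
 [ 50.8  27.4]
 [-48.8 -28. ]
 [-48.7  27.6]]
long edge [[124.1 -27.1]
 [124.2  28.1]
 [ 56.2 -27.3]
 [ 56.3  28.3]]
knife handle left edge/end [[-10.2 104.1]
 [-63.  106.3]
 [-64.7 129.7]]
blade left [[ 78.9  81.5]
 [-10.9  80.3]]
```

Converted, 0.03 m is 0.12, 0.025 m is 0.1.

Request:
drive_effector --rows '[[[0, 0, 0.12, 0, 0.085], [0, 0, 0.1, 0, 0.085], [0, 0, 0.06, 0, 0.08], [0, 0, 0.04, 0, 0.075], [0, 0, 0.024, 0, 0.07], [0, 0, 0.012, 0, 0.07], [0, 0, 0, 0, 0.07], [0, 0, 0, 0, 0.07]]]'

```text
time_s: 9.3
position: [0.6305, 0.0812, 0.0264]
tool_rot: [[-0.078, 0.997, 0.001], [0.997, 0.078, -0.0], [-0.0, 0.001, -1.0]]
ft_force: [0.1, 0.4, -0.1]
grip_width: 0.0704
gripper_force: 0.0
```

```bash
python3 - <<'E'
from h import *
d=get_image("wrist"); cv2.imwrite("pics/w5.png",cv2.resize(d["pixels"][120:420,80:480,::-1],None,fx=2,fy=2,interpolation=cv2.INTER_CUBIC))
E
```

```text
(no output)
```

View pics/w5.png

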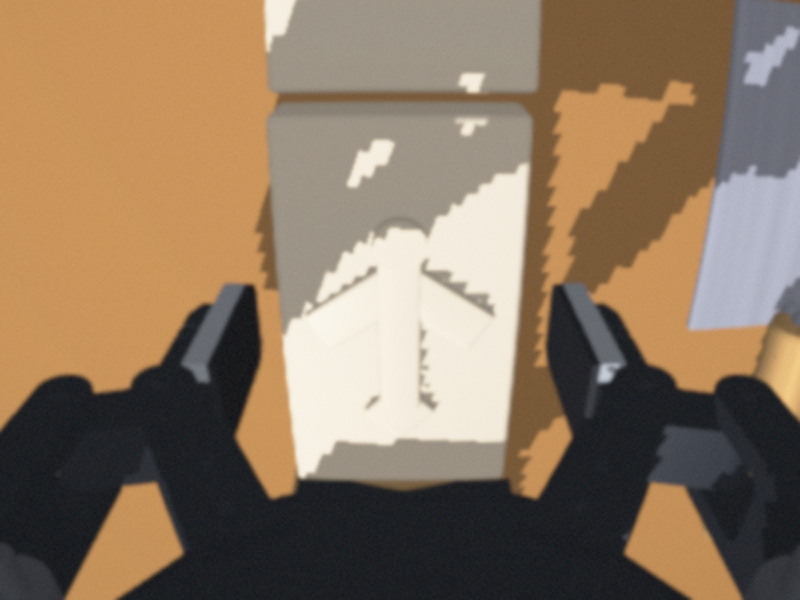

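The fingers straddle the bird tile evenly (inner faces at columns ~258 and ~550; tile 280–520). I'll go 2.5 mm lower and close.

Converted, 0.0025 m is 0.01.

Request:
drive_effector --rows '[[[0, 0, 0.01, 0, 0.07], [0, 0, 0, 0, 0.05], [0, 0, 0, 0, 0.05], [0, 0, 0, 0, 0.05], [0, 0, 0, 0, 0.05], [0, 0, 0, 0, 0.05]]]' --grip_force 40

```text
time_s: 9.95
position: [0.6303, 0.0813, 0.0234]
tool_rot: [[-0.078, 0.997, 0.0], [0.997, 0.078, 0.0], [-0.0, 0.0, -1.0]]
ft_force: [0.2, -0.0, 2.5]
grip_width: 0.0547
gripper_force: 43.7
```

```bash
python3 - <<'E'
from h import *
d=get_image("wrist"); cv2.imwrite("pics/w6.png",d["pixels"][:,:,::-1]); o=env.observe(); print(o["position"],o["tool_rot"].round(4),o["gripper_force"],o["wrist_torque"])
im=d["pixels"].astype(int).sum(2)
R=np.array(o["tool_rot"])[:2,:2]; p=np.array(o["position"])[:2]
# lateral tile edges: bird (rows 185..215) & long (rows 120..160), from red-blue colour contrast
c=d["pixels"].astype(int); s=c[...,2]/(c[...,0]+1.)   # blue/red: ceramic high, board low
for r in (125,140,155,180,195,210,225,240):
    L=s[r,190:370]>.7; i=np.flatnonzero(L)+190
    print(r,i.min(),i.max(),((toplane(d,[[i.min()-.5,r],[i.max()+.5,r]],.028)-p)@R*1000).round(1).tolist())
E
```

```text
[0.63028259 0.08126217 0.02343193] [[-7.830e-02  9.969e-01  3.000e-04]
 [ 9.969e-01  7.830e-02 -0.000e+00]
 [-0.000e+00  3.000e-04 -1.000e+00]] 43.776217103004456 [0.00749644 0.1342432  0.02797858]
125 211 352 [[73.2, -27.7], [73.2, 28.2]]
140 212 351 [[67.2, -27.5], [67.2, 28.0]]
155 213 351 [[61.1, -27.3], [61.2, 28.3]]
180 215 348 [[50.8, -27.0], [50.8, 27.5]]
195 215 348 [[44.5, -27.3], [44.5, 27.9]]
210 216 348 [[38.0, -27.3], [38.0, 28.3]]
225 217 347 [[31.2, -27.3], [31.3, 28.3]]
240 218 345 [[24.3, -27.4], [24.3, 28.0]]
```

Converted, -0.002 m is -0.008, -0.001 m is -0.004.

Request:
drive_effector --rows '[[[-0.008, 0, 0, 0, 0.05], [-0.008, 0, 0, 0, 0.05], [-0.004, 0, 0, 0, 0.05], [-0.004, 0, 0, 0, 0.05], [0, 0, 0, 0, 0.05], [0, 0, 0, 0, 0.05]]]' --grip_force 60

```text
time_s: 10.6
position: [0.6308, 0.0755, 0.0236]
tool_rot: [[-0.078, 0.997, 0.001], [0.997, 0.078, 0.001], [0.0, 0.001, -1.0]]
ft_force: [-0.0, 3.1, 6.0]
grip_width: 0.0542
gripper_force: 63.5
```

Request:
drive_effector --rows '[[[-0.004, 0, 0, 0, 0.05], [0, 0, 0, 0, 0.05], [0, 0, 0, 0, 0.05]]]'

```text
time_s: 10.9
position: [0.6309, 0.0746, 0.0236]
tool_rot: [[-0.078, 0.997, 0.001], [0.997, 0.078, 0.001], [0.001, 0.001, -1.0]]
ft_force: [-1.2, 3.0, 5.5]
grip_width: 0.0544
gripper_force: 63.5
```

Request:
drive_effector --rows '[[[-0.004, 0, 0, 0, 0.05], [0, 0, 0, 0, 0.05], [0, 0, 0, 0, 0.05]]]'

```text
time_s: 11.2
position: [0.631, 0.0739, 0.0236]
tool_rot: [[-0.078, 0.997, 0.001], [0.997, 0.078, 0.001], [0.001, 0.001, -1.0]]
ft_force: [-0.6, 4.6, 4.7]
grip_width: 0.0542
gripper_force: 63.6
```

Converted, -0.001 m is -0.004.

Request:
drive_effector --rows '[[[-0.004, 0, 0, 0, 0.05], [0, 0, 0, 0, 0.05], [0, 0, 0, 0, 0.05]]]'

```text
time_s: 11.5
position: [0.6309, 0.0739, 0.0236]
tool_rot: [[-0.078, 0.997, 0.001], [0.997, 0.078, 0.003], [0.003, 0.001, -1.0]]
ft_force: [0.3, 9.1, 4.3]
grip_width: 0.0545
gripper_force: 63.5
```

Request:
drive_effector --rows '[[[-0.004, 0, 0, 0, 0.05], [0, 0, 0, 0, 0.05], [0, 0, 0, 0, 0.05], [0, 0, 0, 0, 0.05]]]'

```text
time_s: 11.9
position: [0.6309, 0.0738, 0.0236]
tool_rot: [[-0.078, 0.997, 0.001], [0.997, 0.078, 0.004], [0.004, 0.001, -1.0]]
ft_force: [0.4, 14.3, 6.2]
grip_width: 0.0548
gripper_force: 63.5
```

Converted, -0.001 m is -0.004.

Request:
drive_effector --rows '[[[-0.004, 0, 0, 0, 0.05], [-0.004, 0, 0, 0, 0.05], [0, 0, 0, 0, 0.05], [0, 0, 0, 0, 0.05], [0, 0, 0, 0, 0.05]]]' --grip_force 80

```text
time_s: 12.4
position: [0.6309, 0.0738, 0.0237]
tool_rot: [[-0.079, 0.997, 0.001], [0.997, 0.079, 0.007], [0.007, 0.001, -1.0]]
ft_force: [0.4, 23.0, 8.3]
grip_width: 0.0539
gripper_force: 83.5
```

```bash
python3 - <<'E'
from h import *
d=get_image("wrist"); o=env.observe(); print(o["position"],o["tool_rot"].round(4),o["ft_force"])
R=np.array(o["tool_rot"])[:2,:2]; p=np.array(o["position"])[:2]
c=d["pixels"].astype(int); s=c[...,2]/(c[...,0]+1.)
for r in (110,125,140,190,205,220,235):
    i=np.flatnonzero(s[r,190:370]>.7)+190
    print(r,((toplane(d,[[i.min()-.5,r],[i.max()+.5,r]],.028)-p)@R*1000).round(1).tolist())
w=cv2.resize(d["pixels"][:,80:480,::-1],(400,420))
t=get_image("side")["pixels"][160:340,170:390,::-1]; s=get_image("scene")["pixels"][140:290,220:390,::-1]
cv2.imwrite("pics/fin.png",np.hstack([w,cv2.copyMakeBorder(np.vstack([cv2.resize(t,(257,210)),cv2.resize(s,(257,210))]),0,0,0,0,0)]))
E
```

```text
[0.6309232  0.07375833 0.02373951] [[-7.880e-02  9.969e-01  6.000e-04]
 [ 9.969e-01  7.880e-02  7.000e-03]
 [ 6.900e-03  1.200e-03 -1.000e+00]] [ 0.2060786  22.49687133  7.88334452]
110 [[79.1, -27.3], [79.2, 28.3]]
125 [[73.1, -27.5], [73.1, 28.0]]
140 [[67.1, -27.7], [67.1, 28.2]]
190 [[46.4, -27.3], [46.4, 27.9]]
205 [[39.9, -27.3], [40.0, 27.9]]
220 [[33.3, -27.3], [33.3, 28.3]]
235 [[26.4, -27.3], [26.4, 28.3]]
```

View pics/fin.png

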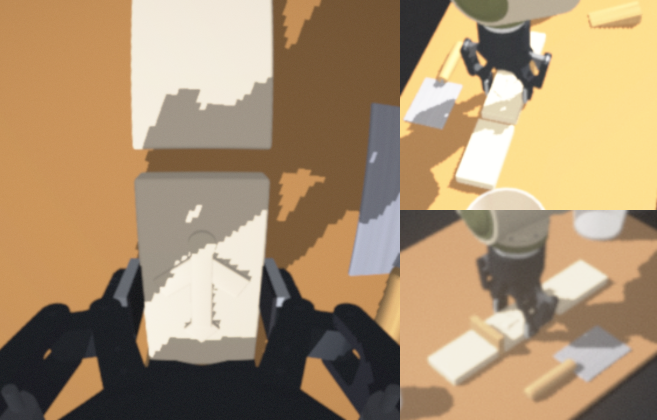

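Converted, 0.001 m is 0.004.

Request:
drive_effector --rows '[[[0, 0, 0.004, 0, 0.05], [0, 0, 0.004, 0, 0.05], [0, 0, 0, 0, 0.05], [0, 0, 0, 0, 0.05], [0, 0, 0, 0, 0.05]]]'

```text
time_s: 13.05
position: [0.631, 0.0738, 0.0237]
tool_rot: [[-0.079, 0.997, 0.002], [0.997, 0.079, 0.007], [0.007, 0.002, -1.0]]
ft_force: [-5.5, 23.1, 22.5]
grip_width: 0.0541
gripper_force: 85.2
```

```bash
python3 -c "
from h import *
o=env.observe();print(o['tool_rot'][2],o['wrist_torque'],o['position'],o['ft_force'])"
```

```text
[ 0.00654798  0.00207678 -0.99997641] [ 3.68006431  1.33383871 -0.10960953] [0.63096856 0.07375037 0.02367166] [-5.49505034 23.10936962 22.54943323]
```

```bash
python3 -c "
from rig import env, get_image
print(env.close_job())"
```

```text
the job is handed in; nothing more can be done
None
```

I stood the spacer upright in the wide gap and let go of it. The bird tile is closed up against it and was still held pressed (about 23 N along the row, 22 N down) when I handed the job in at about 13 s; the verdict wasn't shown.

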